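Find the gap that takes the gauge blade, and set the stop to it

TASK

Take the thickness gauge out of its holder and try its blade in each of the three gaps of the sloping jig in turn, from left to right: in one it goes fully home, in the others it jams part-way. Then leave the gauge standing fully home in the gap that takes it, let go of it, and after that slide the stop along its rail until its arm rests against the side of the gauge's handle. Do not push the sanding block, the green van or the coal wagon out of place.

Things in the scene. Friction and masses are not known exactly. Their poses are not given: they have to be found in the camera images.
- gauge: Loose thickness gauge, 0.11 kg: dark wooden handle 36 x 24 x 60 mm (its x, y, z), plain steel blade 30 wide (x), 6 thick (y), 50 long. Origin at the shoulder between them; handle from z = 0 to +60, blade to -50. Starts upright, blade down in the holder, shoulder on the holder's top, 60 mm above the table. Fits either way round.
- gauge_tip (a point): Middle of the blade's lower end, 50 mm below the gauge's origin; axes as the gauge's.
- holder: Fixed light wooden block 62 x 56 x 60 mm on a 100 x 80 x 8 mm foot plate, with one upright pocket 33 mm (x) by 9 mm (y), 54 mm deep, for the gauge's blade. Origin at the centre of its underside.
- jig: Fixed plywood jig on a base board 125 mm deep, 250 mm wide. Its face, 68 x 160 mm, slopes 30 degrees towards the robot; three gaps, 50 mm apart in a row, go in square to it, so the blade enters tilted 30 degrees from vertical, pointing ahead and down. Behind the face a rail carries the stop. Origin on the table below the middle gap's mouth; x away from the robot, y left along the row.
- gap_left (a point): Centre of the mouth of the left gap (+y end), in the face, 95 mm above the table; z points out of the gap square to the face, y left along the row, x up the slope. All mouths are alike: 36 mm (x) by 10 mm (y), bevelled 3 mm all round, and keep that size for the first 15 mm of depth.
- gap_middle (a point): The same for the middle gap. Below 15 mm of depth one of the three gaps stays 10 mm wide (60 mm deep: the blade goes in until the shoulder sits on the face); the two others narrow to 3 mm, and the blade jams about 15 mm in. Which one is free changes from start to start and is not told: it must be felt.
- gap_right (a point): The same for the right gap (-y end).
- stop (a joint): The stop's place on its rail, m: 0 = left end, grows as it slides to the right (jig -y), at most 0.20; starts between 0 and 0.025. Moves freely with about 1.5 N of friction (plus 4 N per m/s) and stays where it is left.
- stop_knob (a point): Centre of the top of the stop's upright black knob, 20 mm in diameter, 46 mm tall, its top 208 mm above the table; it stands on a grey metal carriage (22 mm wide along the row) 78 mm beyond the row of gaps. Axes as the jig's. Along the row it is 5 mm to the left of stop_face.
- stop_face (a point): Contact point on the right (-y) side of the stop's metal arm (10 mm wide, 12 mm high) that runs down over the face, 16 mm out from it, in line with the row of gaps. Axes as the jig's. It touches the handle when 12 mm (half the handle's thickness) from the gauge's middle along the row.
- sand_block: Bystander: brown sanding block 41 x 69 x 26 mm, loose on the table in front of the holder. Origin under its centre.
- van_green: Bystander: green model goods van 30 x 116 x 44 mm, loose on the table in front of the jig. Origin under its centre.
- coal_wagon: Bystander: dark open coal wagon 29 x 108 x 27 mm, loose on the table to the right of the jig. Origin under its centre.
Mind the look-alikes: they are no part of the job. Leave any pink, red or white look-alike of the gauge alone.

How it is judged:
On the way, in this order (a step that is already met when the one before it is completed fails the run):
1. the blade is tried in the left gap: its tip is more than 12 mm deep in it (z of gauge_tip in the frame of gap_left below -0.012 m and x of gauge_tip in the frame of gap_left between -0.008 and 0.008 m and y of gauge_tip in the frame of gap_left between -0.008 and 0.008 m), for 0.1 s.
2. the blade is tried in the middle gap: its tip is more than 12 mm deep in it (z of gauge_tip in the frame of gap_middle below -0.012 m and x of gauge_tip in the frame of gap_middle between -0.008 and 0.008 m and y of gauge_tip in the frame of gap_middle between -0.008 and 0.008 m), for 0.1 s.
3. the blade is tried in the right gap: its tip is more than 12 mm deep in it (z of gauge_tip in the frame of gap_right below -0.012 m and x of gauge_tip in the frame of gap_right between -0.008 and 0.008 m and y of gauge_tip in the frame of gap_right between -0.008 and 0.008 m), for 0.1 s.
4. the gauge stands fully home in a gap and is let go (((z of gauge_tip in the frame of gap_left below -0.045 m and x of gauge_tip in the frame of gap_left between -0.008 and 0.008 m and y of gauge_tip in the frame of gap_left between -0.008 and 0.008 m) or (z of gauge_tip in the frame of gap_middle below -0.045 m and x of gauge_tip in the frame of gap_middle between -0.008 and 0.008 m and y of gauge_tip in the frame of gap_middle between -0.008 and 0.008 m) or (z of gauge_tip in the frame of gap_right below -0.045 m and x of gauge_tip in the frame of gap_right between -0.008 and 0.008 m and y of gauge_tip in the frame of gap_right between -0.008 and 0.008 m)) and contact force between the fingers and gauge below 0.1 N), for 0.2 s.
5. the stop's arm rests against the gauge's handle (((z of gauge_tip in the frame of gap_left below -0.045 m and x of gauge_tip in the frame of gap_left between -0.008 and 0.008 m and y of gauge_tip in the frame of gap_left between -0.008 and 0.008 m) or (z of gauge_tip in the frame of gap_middle below -0.045 m and x of gauge_tip in the frame of gap_middle between -0.008 and 0.008 m and y of gauge_tip in the frame of gap_middle between -0.008 and 0.008 m) or (z of gauge_tip in the frame of gap_right below -0.045 m and x of gauge_tip in the frame of gap_right between -0.008 and 0.008 m and y of gauge_tip in the frame of gap_right between -0.008 and 0.008 m)) and (y of stop_face in the frame of gauge between 0.008 and 0.0165 m or y of stop_face in the frame of gauge between -0.0165 and -0.008 m)), for 0.2 s.
At the end, for the whole second after the job is handed in: The gauge stands at rest, let go, in the gap that takes it, its tip at least 45 mm of its 50 mm below the face; the stop is at rest with its arm against the side of the handle (within about 4 mm) (all of step 5 and contact force between the fingers and gauge below 0.1 N and linear speed of gauge below 0.02 m/s and velocity of joint stop between -0.01 and 0.01 m/s); the robot touches nothing.
It fails at once if the sanding block is pushed more than 15 mm from its place (distance of sand_block from where it was at the start of the episode above 0.015 m).
It fails at once if the green van is pushed more than 15 mm from its place (distance of van_green from where it was at the start of the episode above 0.015 m).
It fails at once if the coal wagon is pushed more than 15 mm from its place (distance of coal_wagon from where it was at the start of the episode above 0.015 m).
It also fails if it takes over 66 s, if anything falls off the work surface, if the arm or the gripper's body presses on something with over 40 N, if the wrist force passes 120 N, or if a joint passes its speed limit or range.

ROBOT

A 6-joint arm with a two-finger parallel gripper is mounted at the origin on the work surface; the furniture and walls round the work are solid. World frame = base frame: x ahead of the robot, y to its left, z up, the work surface at z = 0. Lengths are in m, angles in rad, forces in N, time in s.
With the tool pointing down it reaches from about 0.35 to 0.975 m from the base axis. Payload 17.4 kg.
Tool frame: the origin (TCP) lies at the very end of the fingers, on their centre line; the grasp point (between the pads) lies 19 mm behind it (r.hold_point_z is the z of the grasp point in the tool frame, in m); z points along the fingers, y is the line along which they close (so a half turn about z gives the same grasp; the last joint's range is limited). The gripper opens to 85 mm and grips with 20 to 120 N. Pads are 22 mm wide; open, the fingers measure 114 mm over their backs; the gripper's body (76 mm by 85 mm) begins 54 mm behind the grasp point. The pads swing forward as they close: fully open they stand 13 mm farther back than shut.
Start: joints at [1.284, 0.116, 1.442, -0, 1.584, -0.038], TCP at [0.166, 0.654, 0.231] pointing down, gripper open.
Joint ranges: [-2.83, 2.83], [-0.83, 2.19], [0.07, 2.5], [-1.14, 4.28], [0.01, 3], [-2.97, 2.97]. Speed limits (rad/s): [1.89, 1.89, 2.22, 3.14, 3.14, 3.14].

INTERFACE

Orientations are given as a unit quaternion [x, y, z, w].
In Python, from plant import r gives the robot as it stands. The module is installed in compiled form; this text tells all that it offers.
- The arm moves only by the shell command python3 -m inch 'ROWS' [OPENING] [FORCE]. ROWS is a JSON object of lists of equal length, an entry for each row: "travel": the shift along the tool's x, y, z in mm, a list of three; "angular": the turn, a rotation vector about the tool's x, y, z in rad, a list of three. In form: {"travel": [[x, y, z], ...], "angular": [[rx, ry, rz], ...]}. A call has 1 to 10 rows; each row is the pose to reach, as a shift and turn from the pose commanded when the call began, along the tool's axes at that moment; what a row does not reach only later rows make up. A row lasts 1/8 s, in which the tool goes at most 62.5 mm and 10.7 degrees, less where a joint would pass 70% of its speed; a pose out of reach is approached as far as the arm can. A call with a gripper value outside its range is refused whole. OPENING is the closure, from 0 (fully open) to 1 (shut), set as the call begins (- or left out, the last holds). The fingers move at their own pace and stop on an object; FORCE is the grip in N (left out, the last holds). Time passes only in rows, so rows that repeat a pose let the fingers close. It gives the time, the measured TCP pose, the force, the opening and the grip force at its end, in the units of the state.
- r.get_state(): the state, without advancing time (a new reading comes with each control period).
- r.snapshot(name): name is "side" or "top" or "wrist"; returns (picture, depth): 384x512x3 uint8, red, green, blue; 384x512 float32, m along the optical axis (not along the pixel's ray), 0 where there is no reading.
- r.get_calibration(name): a dict with "intrinsics" (3x3 intrinsics, pixels), "world_from_camera" (4x4, takes a point from camera to world coordinates); the wrist camera has in their place "hand_eye" (4x4, takes a point from camera to tool coordinates, whose origin is the TCP and whose axes are the flange's). Camera axes: x right, y down, z forward; pixel columns grow to the right and rows downward; lengths in m; the calibration is good to about 2 mm. A picture is of the moment at which its call begins: read the wrist's pose just before it. get_calibration takes no time and is no camera call.
- r.job_done(): hands the job in; it is judged then, once.
The state is a dict: "time": time; "joint_pos": joint angles; "joint_vel": joint speeds; "effort": joint torques, N m; "tool_pos": TCP position; "orientation": TCP orientation; "wrist_force": force on the tool from outside, world axes, zero at the start; "wrist_torque": the same for the moment, N m; "gripper_width": opening from 0.0 (shut) to 1.0 (fully open); "finger_force": force on a finger pad.
Only numpy, scipy, OpenCV 4.12 (cv2) and the standard library are available. Lean on these libraries where they do the work, as an engineer would, in place of code of your own. Each camera call takes 0.05 s, during which the arm holds its last target. There are 200 camera calls.

## Working session

There is one attempt and no reset: what is moved stays moved. The work goes in short steps, Python scripts to look and compute and a shell command to move; the robot and the scene stay as the last step left them, time stands still between calls to the robot, and variables do not carry over. Pictures are saved under pics/ and viewed, at most 10 in all, crops included, and the job is handed in when it is done.

```bash
mkdir -p pics; python3 - <<'E'
from plant import r
import cv2,numpy as np
for n in ["top","side"]:
    p,d=r.snapshot(n); np.savez(f"pics/{n}0.npz",p=p,d=d); cv2.imwrite(f"pics/{n}0.png",p[:,:,::-1])
    c=r.get_calibration(n); print(n,np.round(c["intrinsics"],1).tolist(),np.round(c["world_from_camera"],3).tolist())
print(r.get_calibration("wrist"),r.hold_point_z); print(r.get_state())
a=cv2.imread("pics/top0.png");b=cv2.imread("pics/side0.png")
cv2.imwrite("pics/both.png",cv2.resize(np.hstack([a,b]),(800,300)))
E
```

```text
top [[350.7, 0.0, 256.5], [0.0, 350.7, 193.5], [0.0, 0.0, 1.0]] [[0.023, -0.978, 0.206, 0.296], [-1.0, -0.023, 0.002, 0.2], [0.003, -0.206, -0.979, 1.004], [0.0, 0.0, 0.0, 1.0]]
side [[466.8, 0.0, 261.7], [0.0, 466.8, 192.5], [0.0, 0.0, 1.0]] [[0.999, -0.017, 0.048, 0.37], [-0.051, -0.482, 0.875, -0.987], [0.008, -0.876, -0.483, 0.803], [0.0, 0.0, 0.0, 1.0]]
{'intrinsics': array([[305.97207823,   0.        , 254.30518045],
       [  0.        , 305.97207823, 188.38176232],
       [  0.        ,   0.        ,   1.        ]]), 'hand_eye': array([[ 4.36984912e-04, -9.45589328e-01, -3.25362309e-01,
         8.25188618e-02],
       [ 9.99999386e-01,  7.44556347e-04, -8.20807711e-04,
        -8.35236472e-04],
       [ 1.01839758e-03, -3.25361750e-01,  9.45589073e-01,
        -1.41697881e-01],
       [ 0.00000000e+00,  0.00000000e+00,  0.00000000e+00,
         1.00000000e+00]])} -0.0187
{'time': 0.1, 'joint_pos': array([ 1.28417997e+00,  1.16419711e-01,  1.44221494e+00,  3.93478659e-07,
        1.58402501e+00, -3.77651747e-02]), 'joint_vel': array([-2.25030819e-04,  3.50877950e-04, -2.81446845e-03, -8.77023502e-05,
       -8.09443920e-04,  3.54478391e-04]), 'effort': array([ 3.36075376e-03, -7.33668423e+01, -6.33790541e+01,  5.48169339e-05,
        5.16193046e-03,  6.81973177e-06]), 'tool_pos': array([0.16617943, 0.65403263, 0.23063812]), 'orientation': array([ 1.24104766e-01,  9.92268977e-01, -5.26468234e-04, -8.63443259e-05]), 'wrist_force': array([ 0.45083217, -0.07094231, -0.86785348]), 'wrist_torque': array([ 0.04833602, -0.01476795,  0.05857347]), 'finger_force': 0.0, 'gripper_width': 1.0020895618499974}
```

View pics/top0.png

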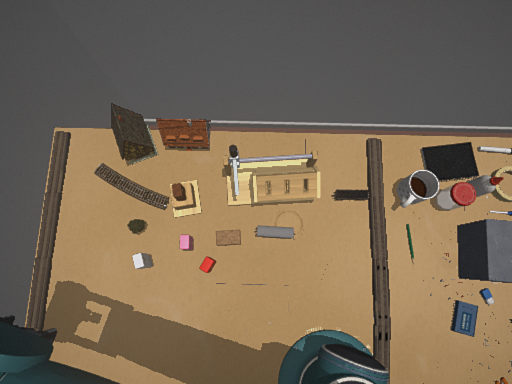

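View pics/side0.png

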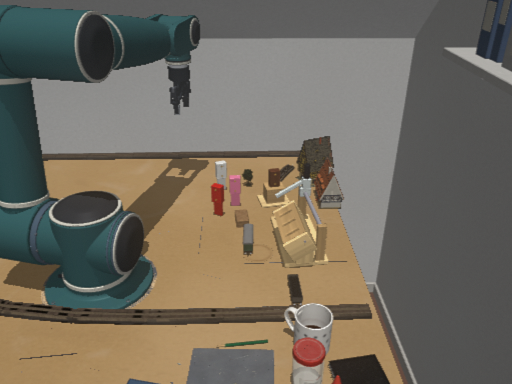

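```bash
cat > h.py <<'E'
from plant import r
import cv2,numpy as np
from scipy.spatial.transform import Rotation as R
def cam(n,st=None):
    c=r.get_calibration(n)
    if n!="wrist": return c["intrinsics"],np.array(c["world_from_camera"])
    T=np.eye(4);T[:3,:3]=R.from_quat(st["orientation"]).as_matrix();T[:3,3]=st["tool_pos"]
    return c["intrinsics"],T@c["hand_eye"]
def cloud(K,T,d):
    v,u=np.mgrid[:384,:512]
    P=np.stack([(u-K[0,2])/K[0,0]*d,(v-K[1,2])/K[1,1]*d,d,np.ones_like(d)],-1)
    return (P@T.T)[...,:3]
def ray(K,T,uv,z):
    d=T[:3,:3]@np.linalg.solve(K,[uv[0],uv[1],1]); return T[:3,3]+d*(z-T[2,3])/d[2]
E
python3 - <<'E'
from h import *
D=np.load("pics/top0.npz");K,T=cam("top");W=cloud(K,T,D["d"])
for n,u,v in [("gauge",178,190),("gauge2",182,193),("holder",186,207),("foot",196,212),("faceL",268,187),("M",286,187),("Rr",305,187),("knob",234,149),("armend",236,195),("railR",308,156),("van",275,232),("van2",260,231),("van3",290,233),("sand",228,238),("wagon",350,195),("pink",186,240),("red",207,264)]: print(n,W[v,u].round(3))
p=D["p"][:,:,::-1]
cv2.imwrite("pics/c0.png",cv2.resize(p[130:280,120:320],(800,600),interpolation=cv2.INTER_CUBIC))
E
```

```text
gauge [0.487 0.406 0.117]
gauge2 [0.48  0.396 0.113]
holder [0.458 0.401 0.028]
foot [0.447 0.375 0.008]
faceL [0.509 0.172 0.082]
M [0.513 0.122 0.068]
Rr [0.517 0.069 0.058]
knob [0.57  0.258 0.208]
armend [0.498 0.261 0.016]
railR [0.586 0.069 0.122]
van [0.391 0.149 0.045]
van2 [0.393 0.19  0.043]
van3 [0.39  0.108 0.043]
sand [0.374 0.279 0.025]
wagon [ 0.505 -0.065  0.022]
pink [0.359 0.378 0.11 ]
red [0.301 0.321 0.113]
```

View pics/c0.png

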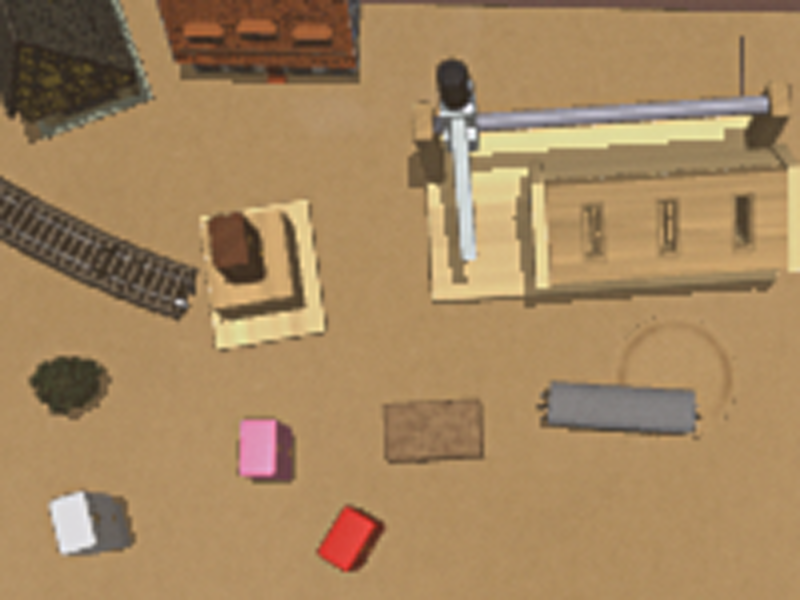

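The gauge is the dark brown handle in the holder at top-view px (178,192). The pink (186,242), red (207,264) and white (141,261) ones are look-alikes, because only the dark one stands in the holder. The jig gaps are at about (268,187), (286,187) and (305,187), and the stop knob is at (234,149). Next I move the wrist camera over the holder.

```bash
python3 -m inch '{"travel":[[-60,-30,-7],[-120,-60,-13],[-180,-90,-20],[-240,-120,-27],[-300,-150,-33],[-360,-180,-40],[-360,-180,-40],[-360,-180,-40]],"angular":[[0,0,-0.07],[0,0,-0.14],[0,0,-0.21],[0,0,-0.28],[0,0,-0.35],[0,0,-0.41],[0,0,-0.41],[0,0,-0.41]]}'
cat > look.py <<'E'
from h import *
import sys
n=sys.argv[1]; st=r.get_state(); p,d=r.snapshot("wrist"); K,T=cam("wrist",st)
np.savez(f"pics/{n}.npz",p=p,d=d,K=K,T=T); cv2.imwrite(f"pics/{n}.png",p[:,:,::-1])
print(st["time"],st["tool_pos"].round(4),R.from_quat(st["orientation"]).as_matrix().round(3).tolist())
E
python3 look.py w1
```

```text
time: 1.1
tool_pos: [0.4721, 0.3897, 0.2711]
orientation: [-0.079, 0.997, -0.0, -0.0]
wrist_force: [0.1, 1.2, -0.5]
gripper_width: 1.002
finger_force: 0.0
1.1 [0.4721 0.3897 0.2711] [[-0.987, -0.158, -0.0], [-0.158, 0.987, -0.0], [0.0, -0.0, -1.0]]
```

View pics/w1.png

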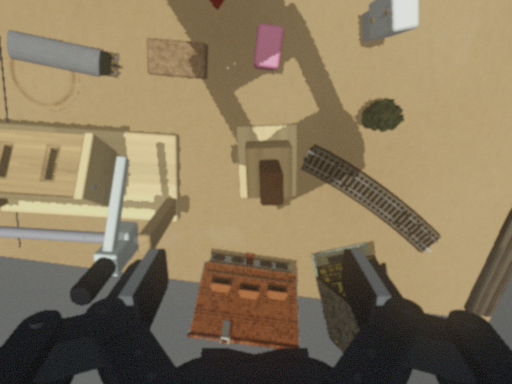

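The wrist view shows the gauge's dark handle at about (271,182) in its holder, with the jig at left and the stop's arm at (118,190). Next I measure them from depth.

```bash
python3 - <<'E'
from h import *
D=np.load("pics/w1.npz");W=cloud(D["K"],D["T"],D["d"]);p=D["p"].astype(int)
def rect(m,n):
    P=W[m][:,:2].astype(np.float32)*1000
    print(n,len(P),[np.round(a,1) for a in cv2.minAreaRect(P)],"z",np.median(W[m][:,2]).round(4), "med",np.median(P,0).round(1))
v,u=np.mgrid[:384,:512]
win=(u>225)&(u<310)&(v>115)&(v<215)
dark=p.sum(-1)<200
z=W[...,2]
print(np.histogram(z[win],bins=np.arange(-.01,.14,.01)))
rect(win&(z>.112)&(z<.13),"top")
rect(win&(z>.052)&(z<.066),"holder top")
m=win&dark; print(W[m].min(0),W[m].max(0))
# plane-cast of dark mask near corners
ww=(u<180)&(v>120)&(v<300)
rect(ww&(z>.195)&(z<.22),"knobtop")
w2=(u>95)&(u<132)&(v>150)&(v<245)&(z>.08)
print(W[160:240:10,118].round(3))
E
```

```text
(array([3116, 2337,   69,   58,   75,   67, 1297,  243,   55,   49,   52,
         60,  748,   66,    0]), array([-0.01,  0.  ,  0.01,  0.02,  0.03,  0.04,  0.05,  0.06,  0.07,
        0.08,  0.09,  0.1 ,  0.11,  0.12,  0.13,  0.14]))
top 807 [array([488.3, 408.4]), array([36.5, 23.9]), np.float64(10.5)] z 0.1189 med [486.7 408. ]
holder top 1508 [array([488.5, 408.3]), array([62.4, 55.9]), np.float64(11.3)] z 0.0592 med [477.5 399.7]
[0.39045841 0.37556194 0.00215494] [0.50450469 0.46718967 0.41279759]
knobtop 522 [array([571., 262.]), array([19. , 14.6]), np.float64(89.0)] z 0.2053 med [568.9 264. ]
[[0.484 0.251 0.112]
 [0.493 0.253 0.117]
 [0.502 0.256 0.123]
 [0.51  0.258 0.128]
 [0.519 0.26  0.132]
 [0.528 0.262 0.136]
 [0.537 0.263 0.139]
 [0.547 0.264 0.14 ]]
```

```bash
python3 -m inch '{"travel":[[2,-60,-7],[4,-120,-14],[6,-180,-22],[10,-250,-30],[10,-250,-30],[10,-250,-30],[10,-250,-30]],"angular":[[0,0,0],[0,0,0],[0,0,0],[0,0,0],[0,0,0],[0,0,0],[0,0,0]]}'
python3 look.py w2
```

```text
time: 2.02
tool_pos: [0.5008, 0.1442, 0.3009]
orientation: [-0.081, 0.997, 0.0, -0.0]
wrist_force: [0.2, -0.0, -0.2]
gripper_width: 0.998
finger_force: 0.0
2.025 [0.5008 0.1442 0.3009] [[-0.987, -0.162, -0.001], [-0.162, 0.987, 0.0], [0.001, 0.0, -1.0]]
```

View pics/w2.png

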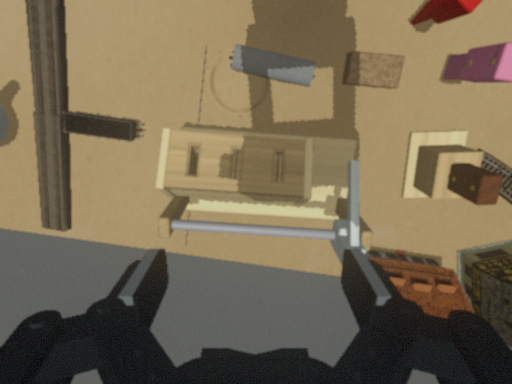

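The jig view shows three gaps at about (193,160), (236,163) and (280,165), with the stop's arm at (354,190). I fit the face plane and find the holes from depth.

```bash
cat > jig.py <<'E'
from h import *
import sys
D=np.load(f"pics/{sys.argv[1]}.npz");K,T=D["K"],D["T"];W=cloud(K,T,D["d"])
v,u=np.mgrid[:384,:512]
win=(u>172)&(u<300)&(v>140)&(v<190)&(D["d"]>0)
P=W[win]; 
rng=np.random.default_rng(0);best=None
for _ in range(300):
    a=P[rng.choice(len(P),3,False)];n=np.cross(a[1]-a[0],a[2]-a[0]);n/=np.linalg.norm(n)+1e-12
    k=(abs((P-a[0])@n)<.0015).sum()
    if best is None or k>best[0]: best=(k,n,a[0])
I=P[abs((P-best[2])@best[1])<.0015];c=I.mean(0);n=np.linalg.svd(I-c,full_matrices=False)[2][2];n*=np.sign(n[2])
print("normal",n.round(4),"tilt",np.degrees(np.arccos(n[2])).round(2),"yaw",np.degrees(np.arctan2(-n[1],-n[0])).round(2),len(I))
h=(W-c)@n
hole=(win&(h<-.004)).astype(np.uint8)
N,L,S,C=cv2.connectedComponentsWithStats(hole)
def cast(uv):
    d=T[:3,:3]@np.linalg.solve(K,[uv[0],uv[1],1]);return T[:3,3]+d*((c-T[:3,3])@n)/(d@n)
for i in range(1,N):
    if S[i,4]>25:
        m=L==i;x,y,w,hh=S[i,:4]
        q=[cast(t) for t in [(x-.5,y+hh/2-.5),(x+w-.5,y+hh/2-.5),(x+w/2-.5,y-.5),(x+w/2-.5,y+hh-.5)]]
        print(S[i],C[i].round(1),"P",cast(C[i]).round(4),"box centre",cast((x+w/2-.5,y+hh/2-.5)).round(4),"size",np.linalg.norm(q[0]-q[1]).round(4),np.linalg.norm(q[2]-q[3]).round(4),"minh",h[m].min().round(4))
E
python3 jig.py w2
python3 - <<'E'
from h import *
D=np.load("pics/w2.npz");W=cloud(D["K"],D["T"],D["d"]);p=D["p"]
for v in range(150,186,5): print(v,W[v,170:305:5,2].round(3).tolist())
E
```

```text
normal [-0.5026 -0.044   0.8634] tilt 30.3 yaw 5.01 4884
[189 146  11  30 246] [193.6 160. ] P [0.514  0.0731 0.0947] box centre [0.5144 0.0736 0.095 ] size 0.0127 0.0363 minh -0.0597
[231 149  11  30 250] [236.1 163.1] P [0.5097 0.1224 0.0947] box centre [0.51   0.1224 0.0949] size 0.0128 0.0364 minh -0.0904
[274 152   9  30 240] [278.2 166.4] P [0.5055 0.1717 0.0948] box centre [0.5056 0.1715 0.0949] size 0.0106 0.0364 minh -0.0468
[173 188  27   2  39] [183.7 188.7] P [0.5445 0.0681 0.1123] box centre [0.544  0.0706 0.112 ] size 0.0306 0.0023 minh -0.0169
150 [0.09, 0.09, 0.089, 0.088, 0.085, 0.067, 0.088, 0.088, 0.089, 0.087, 0.087, 0.087, 0.087, 0.077, 0.078, 0.086, 0.085, 0.086, 0.086, 0.087, 0.086, 0.083, 0.082, 0.083, 0.084, 0.084, 0.085]
155 [0.093, 0.092, 0.092, 0.093, 0.087, 0.055, 0.092, 0.092, 0.091, 0.09, 0.09, 0.089, 0.09, 0.074, 0.075, 0.089, 0.089, 0.091, 0.087, 0.09, 0.088, 0.07, 0.071, 0.088, 0.087, 0.086, 0.086]
160 [0.095, 0.095, 0.096, 0.096, 0.088, 0.056, 0.094, 0.095, 0.094, 0.093, 0.094, 0.093, 0.092, 0.077, 0.077, 0.094, 0.092, 0.093, 0.092, 0.092, 0.091, 0.
[... 283 characters left out ...]
101, 0.1, 0.1, 0.099, 0.1, 0.097, 0.076, 0.095, 0.099, 0.096, 0.099, 0.098, 0.096, 0.097, 0.082, 0.081, 0.096, 0.097, 0.096, 0.097]
175 [0.106, 0.105, 0.105, 0.104, 0.102, 0.054, 0.104, 0.103, 0.103, 0.103, 0.104, 0.103, 0.1, 0.068, 0.1, 0.101, 0.1, 0.1, 0.101, 0.1, 0.099, 0.085, 0.086, 0.099, 0.099, 0.099, 0.099]
180 [0.108, 0.108, 0.106, 0.107, 0.108, 0.107, 0.105, 0.107, 0.107, 0.106, 0.106, 0.105, 0.105, 0.105, 0.105, 0.104, 0.106, 0.104, 0.105, 0.103, 0.101, 0.088, 0.088, 0.103, 0.103, 0.103, 0.102]
185 [0.11, 0.11, 0.109, 0.11, 0.111, 0.109, 0.109, 0.108, 0.109, 0.111, 0.108, 0.107, 0.108, 0.108, 0.109, 0.108, 0.108, 0.108, 0.107, 0.106, 0.106, 0.107, 0.105, 0.105, 0.104, 0.105, 0.105]
```

```bash
python3 -m inch '{"travel":[[-6,60,0],[-13,120,0],[-20,180,0],[-27,240,30],[-31,263,80],[-31,263,100],[-31,263,100],[-31,263,100]],"angular":[[0,0,0],[0,0,-0.01],[0,0,-0.02],[0,0,-0.03],[0,0,-0.03],[0,0,-0.03],[0,0,-0.03],[0,0,-0.03]]}'
python3 look.py w3
cat > top.py <<'E'
from h import *
D=np.load("pics/w3.npz");W=cloud(D["K"],D["T"],D["d"]);z=W[...,2]
m=(abs(W[...,0]-.488)<.04)&(abs(W[...,1]-.408)<.035)&(z>.112)&(z<.126)
print([np.round(a,2) for a in cv2.minAreaRect((W[m][:,:2]*1000).astype(np.float32))],m.sum(),np.median(z[m]))
E
python3 top.py
```

```text
time: 3.08
tool_pos: [0.49, 0.4072, 0.2035]
orientation: [-0.095, 0.995, 0.001, 0.001]
wrist_force: [0.1, -0.3, 0.4]
gripper_width: 1.004
finger_force: 0.0
3.075 [0.49   0.4072 0.2035] [[-0.982, -0.19, 0.002], [-0.19, 0.982, 0.001], [-0.002, 0.001, -1.0]]
[array([487.78, 408.36]), array([35.35, 23.99]), np.float64(10.51)] 1315 0.11895308806713337
```

```bash
python3 -m inch '{"travel":[[1,1,50],[1,1,95],[1,1,120],[1,1,125],[1,1,125],[1,1,125]],"angular":[[0,0,0],[0,0,0],[0,0,0],[0,0,0],[0,0,0],[0,0,0]]}'
python3 -m inch '{"travel":[[0,0,0],[0,0,0],[0,0,0],[0,0,0],[0,0,0],[0,0,0],[0,0,0],[0,0,0]],"angular":[[0,0,0],[0,0,0],[0,0,0],[0,0,0],[0,0,0],[0,0,0],[0,0,0],[0,0,0]]}' 1 60
```

```text
time: 3.88
tool_pos: [0.489, 0.4085, 0.0783]
orientation: [-0.095, 0.995, 0.001, 0.001]
wrist_force: [-0.0, -0.2, 0.3]
gripper_width: 1.001
finger_force: 0.0
time: 4.88
tool_pos: [0.4883, 0.4081, 0.0764]
orientation: [-0.095, 0.995, 0.0, 0.0]
wrist_force: [-0.9, -1.4, 3.1]
gripper_width: 0.275
finger_force: 59.4
```

```bash
python3 -m inch '{"travel":[[0,0,-20],[0,0,-60],[0,0,-110],[0,0,-160],[0,0,-160],[0,0,-160]],"angular":[[0,0,0],[0,0,0],[0,0,0],[0,0,0],[0,0,0],[0,0,0]]}'
cat > go.py <<'E'
# go.py gap out_mm [dx dy]: shift/turn that brings the tip out_mm outside the gap's mouth
from h import *
import sys
G={"L":[.5055,.1716,.0949],"M":[.5099,.1224,.0949],"R":[.5142,.0733,.0949]}
Rt=(R.from_euler("z",5.05,degrees=True)*R.from_euler("y",-30,degrees=True)*R.from_matrix([[-1,0,0],[0,1,0],[0,0,-1]]))
def rel(p,Rg):
    s=r.get_state();R0=R.from_quat(s["orientation"])
    print(s["time"],"travel mm",(R0.inv().apply(p-s["tool_pos"])*1000).round(1),"angular",(R0.inv()*Rg).as_rotvec().round(3),"width",s["gripper_width"],"F",s["wrist_force"].round(1),s["finger_force"])
def tip(L=.0664):
    s=r.get_state();R0=R.from_quat(s["orientation"]);t=s["tool_pos"]+R0.apply([0,0,L])
    for g in G: print(g,"tip in gap x,y,z mm",((Rt*R.from_euler("x",180,degrees=True)).inv().apply(t-G[g])*1000).round(1))
if __name__=="__main__":
    a=Rt.apply([0,0,1]); print("z",a.round(3))
    rel(np.array(G[sys.argv[1]])-a*(.0664+float(sys.argv[2])/1000),Rt); tip()
E
python3 go.py L 25
```

```text
time: 5.62
tool_pos: [0.4881, 0.4079, 0.2364]
orientation: [-0.095, 0.995, -0.0, -0.0]
wrist_force: [-0.5, 0.2, -1.1]
gripper_width: 0.27
finger_force: 59.9
z [ 0.498  0.044 -0.866]
5.625 travel mm [  73.3 -230.6   62.3] angular [ 0.027 -0.523  0.101] width 0.27048265068105687 F [-0.5  0.2 -1.1] 59.87314224243164
L tip in gap x,y,z mm [ -40.6 -236.9   63.3]
M tip in gap x,y,z mm [ -40.5 -286.3   63.3]
R tip in gap x,y,z mm [ -40.5 -335.6   63.3]
```

```bash
python3 -m inch '{"travel":[[10,-55,0],[25,-110,0],[45,-165,0],[65,-220,0],[73,-231,0],[73,-231,30],[73,-231,62],[73,-231,62],[73,-231,62],[73,-231,62]],"angular":[[0.005,-0.1,0.02],[0.01,-0.2,0.04],[0.016,-0.3,0.06],[0.022,-0.42,0.08],[0.027,-0.523,0.1],[0.027,-0.523,0.1],[0.027,-0.523,0.1],[0.027,-0.523,0.1],[0.027,-0.523,0.1],[0.027,-0.523,0.1]]}'
python3 go.py L 15; python3 look.py w4
```

```text
time: 6.88
tool_pos: [0.4609, 0.1676, 0.1756]
orientation: [-0.043, 0.965, 0.012, 0.259]
wrist_force: [0.2, 0.3, -1.4]
gripper_width: 0.271
finger_force: 59.9
z [ 0.498  0.044 -0.866]
6.875 travel mm [ 1.6  0.  10.9] angular [0.    0.001 0.001] width 0.2711436664095537 F [ 0.2  0.3 -1.4] 59.921026825904846
L tip in gap x,y,z mm [-1.6  0.  25.9]
M tip in gap x,y,z mm [ -1.6 -49.4  25.9]
R tip in gap x,y,z mm [ -1.6 -98.7  25.9]
6.875 [0.4609 0.1676 0.1756] [[-0.862, -0.089, 0.499], [-0.077, 0.996, 0.045], [-0.501, 0.0, -0.866]]
```

View pics/w4.png

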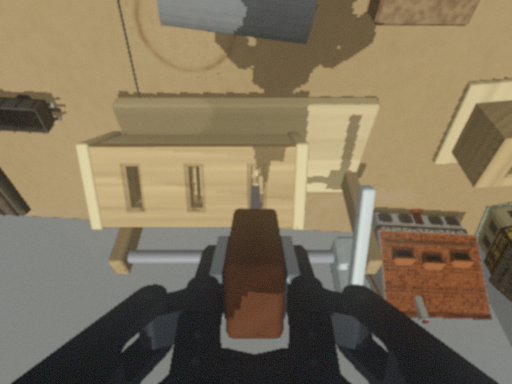

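The blade at (256,190) is lined up over the left gap, and the middle and right gaps are visible at (195,187) and (133,187). I'm inserting gently.

```bash
python3 -m inch '{"travel":[[1.5,0,10],[1.5,0,18],[1.5,0,23],[1.5,0,26],[1.5,0,29],[1.5,0,31],[1.5,0,31]],"angular":[[0,0,0],[0,0,0],[0,0,0],[0,0,0],[0,0,0],[0,0,0],[0,0,0]]}'
python3 go.py L -12
```

```text
time: 7.8
tool_pos: [0.4747, 0.1687, 0.1466]
orientation: [-0.043, 0.965, 0.011, 0.258]
wrist_force: [0.1, -0.0, -1.9]
gripper_width: 0.274
finger_force: 59.9
z [ 0.498  0.044 -0.866]
7.8 travel mm [-1.   0.2  5.9] angular [ 0.    -0.     0.001] width 0.2742387874116613 F [ 0.1 -0.  -1.9] 59.92084085941315
L tip in gap x,y,z mm [ 1.   0.2 -6.1]
M tip in gap x,y,z mm [  1.  -49.2  -6.1]
R tip in gap x,y,z mm [  1.  -98.5  -6.1]
```

In without contact. I push deeper in small steps until it jams.

```bash
python3 -m inch '{"travel":[[-1,0,3],[-1,0,6],[-1,0,8],[-1,0,8.5],[-1,0,9],[-1,0,9]],"angular":[[0,0,0],[0,0,0],[0,0,0],[0,0,0],[0,0,0],[0,0,0]]}'; python3 go.py L -20
python3 -m inch '{"travel":[[0,0,1],[0,0,2],[0,0,2]],"angular":[[0,0,0],[0,0,0],[0,0,0]]}'; python3 go.py L -20
```

```text
time: 8.55
tool_pos: [0.4799, 0.1692, 0.1401]
orientation: [-0.043, 0.965, 0.011, 0.259]
wrist_force: [-10.6, -1.6, 8.7]
gripper_width: 0.273
finger_force: 62.0
z [ 0.498  0.044 -0.866]
8.55 travel mm [0.4 0.1 5.6] angular [ 0.    -0.     0.001] width 0.2726540299659402 F [-10.6  -1.6   8.7] 62.03909397125244
L tip in gap x,y,z mm [ -0.4   0.1 -14.4]
M tip in gap x,y,z mm [ -0.3 -49.3 -14.4]
R tip in gap x,y,z mm [ -0.4 -98.6 -14.4]
time: 8.93
tool_pos: [0.4814, 0.1697, 0.1404]
orientation: [-0.043, 0.965, 0.012, 0.26]
wrist_force: [-22.1, -2.6, 25.3]
gripper_width: 0.276
finger_force: 64.7
z [ 0.498  0.044 -0.866]
8.925 travel mm [ 1.9 -0.2  5. ] angular [0.001 0.002 0.   ] width 0.27605197562769007 F [-22.1  -2.6  25.3] 64.69460606575012
L tip in gap x,y,z mm [ -2.   -0.3 -14.9]
M tip in gap x,y,z mm [ -2.  -49.7 -14.9]
R tip in gap x,y,z mm [ -2.  -99.  -14.9]
```

Left jams at 15 mm (about 33 N). On to the middle gap.

```bash
python3 -m inch '{"travel":[[0,0,-15],[0,0,-38],[0,-25,-38],[0,-49,-38],[0,-49,-38],[0,-49,-38],[0,-49,-30],[0,-49,-22],[0,-49,-22],[0,-49,-22]],"angular":[[0,0,0],[0,0,0],[0,0,0],[0,0,0],[0,0,0],[0,0,0],[0,0,0],[0,0,0],[0,0,0],[0,0,0]]}'; python3 go.py M -6
```

```text
time: 10.18
tool_pos: [0.4744, 0.1196, 0.1566]
orientation: [-0.043, 0.965, 0.011, 0.258]
wrist_force: [-0.6, -0.2, -0.7]
gripper_width: 0.275
finger_force: 60.0
z [ 0.498  0.044 -0.866]
10.175 travel mm [ 0.  -0.4 10.9] angular [ 0.    -0.001  0.001] width 0.27487536084699166 F [-0.6 -0.2 -0.7] 59.95945930480957
L tip in gap x,y,z mm [-0.  49.   4.9]
M tip in gap x,y,z mm [ 0.  -0.4  4.9]
R tip in gap x,y,z mm [ -0.  -49.6   4.9]
```

```bash
python3 -m inch '{"travel":[[0,-0.4,4],[0,-0.4,8],[0,-0.4,11],[0,-0.4,11]],"angular":[[0,0,0],[0,0,0],[0,0,0],[0,0,0]]}'; python3 go.py M -15
python3 -m inch '{"travel":[[0,0,3],[0,0,6],[0,0,8],[0,0,9],[0,0,10],[0,0,11],[0,0,11]],"angular":[[0,0,0],[0,0,0],[0,0,0],[0,0,0],[0,0,0],[0,0,0],[0,0,0]]}'; python3 go.py M -20
```

```text
time: 10.68
tool_pos: [0.4799, 0.1195, 0.1468]
orientation: [-0.043, 0.965, 0.011, 0.258]
wrist_force: [0.1, -0.3, -0.9]
gripper_width: 0.273
finger_force: 60.0
z [ 0.498  0.044 -0.866]
10.675 travel mm [-0.2  0.2  8.7] angular [ 0.    -0.001  0.001] width 0.2733872212125293 F [ 0.1 -0.3 -0.9] 59.959763288497925
L tip in gap x,y,z mm [ 0.1 49.6 -6.4]
M tip in gap x,y,z mm [ 0.2  0.2 -6.3]
R tip in gap x,y,z mm [  0.2 -49.1  -6.4]
time: 11.55
tool_pos: [0.4858, 0.1202, 0.1401]
orientation: [-0.043, 0.965, 0.012, 0.26]
wrist_force: [-20.9, -2.6, 22.6]
gripper_width: 0.273
finger_force: 64.1
z [ 0.498  0.044 -0.866]
11.55 travel mm [1.7 0.  4.8] angular [0.    0.002 0.   ] width 0.27344740649833016 F [-20.9  -2.6  22.6] 64.14422750473022
L tip in gap x,y,z mm [ -1.8  49.4 -15.2]
M tip in gap x,y,z mm [ -1.8   0.  -15.2]
R tip in gap x,y,z mm [ -1.8 -49.3 -15.2]
```

Middle jams at 15 mm too. On to the right gap.

```bash
python3 -m inch '{"travel":[[0,0,-15],[0,0,-38],[0,-25,-38],[0,-49,-38],[0,-49.3,-38],[0,-49.3,-38],[0,-49.3,-30],[0,-49.3,-22],[0,-49.3,-22],[0,-49.3,-22]],"angular":[[0,0,0],[0,0,0],[0,0,0],[0,0,0],[0,0,0],[0,0,0],[0,0,0],[0,0,0],[0,0,0],[0,0,0]]}'; python3 go.py R -6
python3 -m inch '{"travel":[[0,0,4],[0,0,8],[0,0,11],[0,0,11]],"angular":[[0,0,0],[0,0,0],[0,0,0],[0,0,0]]}'; python3 go.py R -50
```

```text
time: 12.8
tool_pos: [0.4788, 0.0701, 0.1566]
orientation: [-0.043, 0.965, 0.011, 0.258]
wrist_force: [-0.6, 0.3, -1.8]
gripper_width: 0.273
finger_force: 59.9
z [ 0.498  0.044 -0.866]
12.8 travel mm [ 0.1  0.  10.9] angular [ 0.    -0.001  0.001] width 0.2730481107409822 F [-0.6  0.3 -1.8] 59.94779348373413
L tip in gap x,y,z mm [-0.1 98.7  4.8]
M tip in gap x,y,z mm [-0.  49.3  4.9]
R tip in gap x,y,z mm [-0.   0.   4.9]
time: 13.3
tool_pos: [0.4842, 0.0704, 0.1469]
orientation: [-0.043, 0.965, 0.011, 0.258]
wrist_force: [-0.8, 0.6, -0.9]
gripper_width: 0.274
finger_force: 59.9
z [ 0.498  0.044 -0.866]
13.3 travel mm [-0.1  0.2 43.7] angular [ 0.    -0.001  0.001] width 0.2743329401442872 F [-0.8  0.6 -0.9] 59.94800269603729
L tip in gap x,y,z mm [ 0.1 98.9 -6.3]
M tip in gap x,y,z mm [ 0.1 49.5 -6.3]
R tip in gap x,y,z mm [ 0.1  0.2 -6.3]
```

```bash
python3 -m inch '{"travel":[[0,0.2,4],[0,0.2,8],[0,0.2,11],[0,0.2,13],[0,0.2,14],[0,0.2,14]],"angular":[[0,0,0],[0,0,0],[0,0,0],[0,0,0],[0,0,0],[0,0,0]]}'; python3 go.py R -50
```

```text
time: 14.05
tool_pos: [0.4912, 0.0713, 0.1351]
orientation: [-0.043, 0.965, 0.011, 0.259]
wrist_force: [0.4, 1.0, -1.1]
gripper_width: 0.274
finger_force: 59.9
z [ 0.498  0.044 -0.866]
14.05 travel mm [ 0.1 -0.  29.9] angular [ 0.    -0.     0.001] width 0.27357242086499295 F [ 0.4  1.  -1.1] 59.94789004325867
L tip in gap x,y,z mm [ -0.1  98.7 -20.1]
M tip in gap x,y,z mm [ -0.1  49.3 -20. ]
R tip in gap x,y,z mm [ -0.1  -0.  -20.1]
```

The right gap takes the blade past 15 mm, so I drive it home.

```bash
python3 -m inch '{"travel":[[0,0,8],[0,0,16],[0,0,22],[0,0,26],[0,0,28],[0,0,29.5],[0,0,30.5],[0,0,30.5]],"angular":[[0,0,0],[0,0,0],[0,0,0],[0,0,0],[0,0,0],[0,0,0],[0,0,0],[0,0,0]]}'; python3 go.py R -50
```

```text
time: 15.05
tool_pos: [0.5058, 0.0726, 0.1101]
orientation: [-0.043, 0.965, 0.011, 0.258]
wrist_force: [-39.2, -3.9, 26.1]
gripper_width: 0.273
finger_force: 66.1
z [ 0.498  0.044 -0.866]
15.05 travel mm [ 0.3 -0.   0.9] angular [ 0.    -0.001  0.001] width 0.2728409828910723 F [-39.2  -3.9  26.1] 66.0780930519104
L tip in gap x,y,z mm [ -0.2  98.7 -49.1]
M tip in gap x,y,z mm [ -0.2  49.3 -49. ]
R tip in gap x,y,z mm [ -0.2  -0.  -49.1]
```

```bash
python3 -m inch '{"travel":[[0,0,-1],[0,0,-1],[0,0,-1],[0,0,-1],[0,0,-1],[0,0,-1]],"angular":[[0,0,0],[0,0,0],[0,0,0],[0,0,0],[0,0,0],[0,0,0]]}' 0.2
python3 -m inch '{"travel":[[0,0,-20],[0,0,-60],[0,0,-110],[0,0,-140],[0,0,-140],[0,0,-140]],"angular":[[0,0,0],[0,0,0],[0,0,0],[0,0,0],[0,0,0],[0,0,0]]}' - ; python3 look.py w5
```

```text
time: 15.8
tool_pos: [0.5059, 0.0726, 0.1095]
orientation: [-0.043, 0.965, 0.011, 0.258]
wrist_force: [-0.9, -0.1, 0.1]
gripper_width: 0.798
finger_force: 0.0
time: 16.55
tool_pos: [0.4363, 0.0664, 0.2298]
orientation: [-0.043, 0.965, 0.011, 0.258]
wrist_force: [0.6, 0.3, -0.1]
gripper_width: 0.8
finger_force: 0.0
16.55 [0.4363 0.0664 0.2298] [[-0.863, -0.089, 0.497], [-0.077, 0.996, 0.044], [-0.499, -0.0, -0.867]]
```

View pics/w5.png

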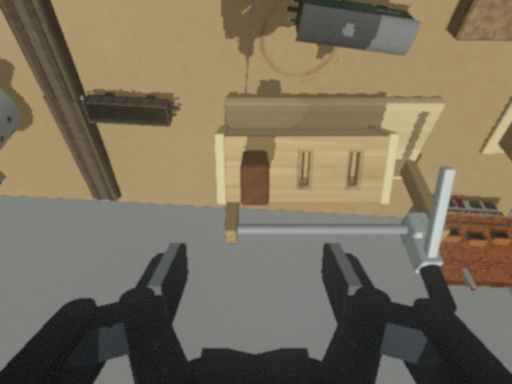

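The gauge stands flush in the right gap at (255,178), and the stop knob is at about (432,275). Now I go above the knob with the tool vertical.

```bash
cat > v.py <<'E'
from go import *
Rv=R.from_euler("z",5.05,degrees=True)*R.from_matrix([[-1,0,0],[0,1,0],[0,0,-1]])
rel(np.array([float(a) for a in sys.argv[1:4]]),Rv)
E
python3 v.py .573 .262 .32
```

```text
16.6 travel mm [-178.3  182.7   -2.1] angular [-0.     0.522  0.001] width 0.7976577431106797 F [-0.4  0.5  0.1] 0.0
```

```bash
python3 -m inch '{"travel":[[-40,30,-2],[-80,70,-2],[-120,110,-2],[-150,150,-2],[-178,183,-2],[-178,183,-2],[-178,183,-2],[-178,183,-2]],"angular":[[0,0.1,0],[0,0.2,0],[0,0.32,0],[0,0.42,0],[0,0.522,0],[0,0.522,0],[0,0.522,0],[0,0.522,0]]}'
python3 look.py w6; python3 - <<'E'
from h import *
D=np.load("pics/w6.npz");W=cloud(D["K"],D["T"],D["d"]);K,T=D["K"],D["T"]
z=W[...,2];m=(abs(W[...,0]-.573)<.03)&(abs(W[...,1]-.262)<.04)&(z>.2)&(z<.214)
P=(W[m][:,:2]*1000).astype(np.float32);print(m.sum(),cv2.minEnclosingCircle(P),np.median(z[m]),P.mean(0))
E
python3 v.py .573 .262 .25
```

```text
time: 17.6
tool_pos: [0.5719, 0.2616, 0.3216]
orientation: [-0.044, 0.999, -0.0, 0.001]
wrist_force: [0.2, 0.4, 0.3]
gripper_width: 0.803
finger_force: 0.0
17.6 [0.5719 0.2616 0.3216] [[-0.996, -0.088, 0.002], [-0.088, 0.996, 0.0], [-0.002, -0.0, -1.0]]
381 ((574.1298217773438, 261.1103515625), 10.186653137207031) 0.20691306872936394 [572.78204 261.1698 ]
17.65 travel mm [-1.   0.3 72.1] angular [0.    0.003 0.   ] width 0.7978698866691539 F [-0.1 -0.4  0.1] 0.0
```

View pics/w6.png

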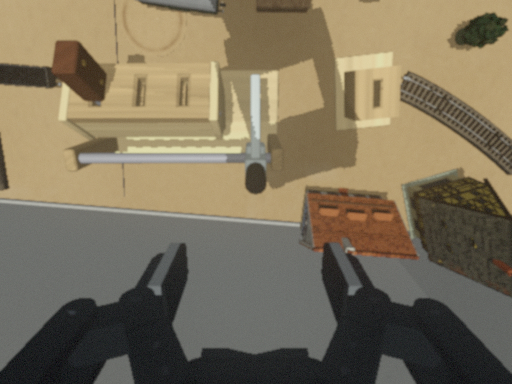

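The knob is centred at about (574, 261) mm world, pixel (256,175), and clear all round. I descend astride it and grip.

```bash
python3 -m inch '{"travel":[[-2,-0.5,40],[-2,-0.5,80],[-2,-0.5,115],[-2,-0.5,135],[-2,-0.5,143],[-2,-0.5,143],[-2,-0.5,143]],"angular":[[0,0.003,0],[0,0.003,0],[0,0.003,0],[0,0.003,0],[0,0.003,0],[0,0.003,0],[0,0.003,0]]}'
python3 -m inch '{"travel":[[0,0,0],[0,0,0],[0,0,0],[0,0,0],[0,0,0],[0,0,0],[0,0,0]],"angular":[[0,0,0],[0,0,0],[0,0,0],[0,0,0],[0,0,0],[0,0,0],[0,0,0]]}' 1 25; python3 v.py .588 .0971 .178
```

```text
time: 18.52
tool_pos: [0.5752, 0.2621, 0.18]
orientation: [-0.044, 0.999, 0.0, 0.0]
wrist_force: [0.0, -0.8, -0.2]
gripper_width: 0.798
finger_force: 0.0
time: 19.4
tool_pos: [0.5749, 0.262, 0.1788]
orientation: [-0.044, 0.999, -0.0, -0.001]
wrist_force: [-0.8, 1.0, 5.4]
gripper_width: 0.22
finger_force: 24.7
19.4 travel mm [   1.5 -165.4    0.8] angular [-0.    -0.001  0.001] width 0.21971290896865972 F [-0.8  1.   5.4] 24.67630572617054
```

```bash
python3 -m inch '{"travel":[[0,-10,0],[0,-35,0],[0,-60,0],[0,-85,0],[0,-110,0],[0,-130,0],[0,-145,0],[0,-155,0],[0,-158,0],[0,-158,0]],"angular":[[0,0,0],[0,0,0],[0,0,0],[0,0,0],[0,0,0],[0,0,0],[0,0,0],[0,0,0],[0,0,0],[0,0,0]]}'
python3 -m inch '{"travel":[[0,-2,0],[0,-4,0],[0,-5,0],[0,-6,0],[0,-6,0]],"angular":[[0,0,0],[0,0,0],[0,0,0],[0,0,0],[0,0,0]]}'
```

```text
time: 20.65
tool_pos: [0.5891, 0.1041, 0.1787]
orientation: [-0.044, 0.999, -0.0, -0.0]
wrist_force: [2.6, -1.3, 5.5]
gripper_width: 0.226
finger_force: 24.8
time: 21.28
tool_pos: [0.5896, 0.0985, 0.1787]
orientation: [-0.044, 0.999, -0.0, -0.0]
wrist_force: [2.1, 0.4, 5.5]
gripper_width: 0.225
finger_force: 24.8
```

```bash
for i in 1 2 3; do python3 -m inch '{"travel":[[0,-0.5,0],[0,-1,0],[0,-1,0]],"angular":[[0,0,0],[0,0,0],[0,0,0]]}' | grep -E 'pos|wrist'; done
```

```text
tool_pos: [0.5897, 0.0976, 0.1788]
wrist_force: [1.3, 0.4, 5.9]
tool_pos: [0.5897, 0.0967, 0.1788]
wrist_force: [2.3, 2.5, 5.8]
tool_pos: [0.5898, 0.0958, 0.1787]
wrist_force: [2.5, 2.5, 4.6]
```

```bash
for i in 1 2; do python3 -m inch '{"travel":[[0,-0.5,0],[0,-1,0],[0,-1,0]],"angular":[[0,0,0],[0,0,0],[0,0,0]]}' | grep -E 'pos|wrist'; done; python3 look.py w7
```

```text
tool_pos: [0.5899, 0.0953, 0.1788]
wrist_force: [1.0, 7.0, 6.9]
tool_pos: [0.5898, 0.0951, 0.1788]
wrist_force: [1.3, 12.6, 5.8]
23.15 [0.5898 0.0951 0.1788] [[-0.996, -0.09, -0.001], [-0.09, 0.996, 0.002], [0.001, 0.003, -1.0]]
```

View pics/w7.png

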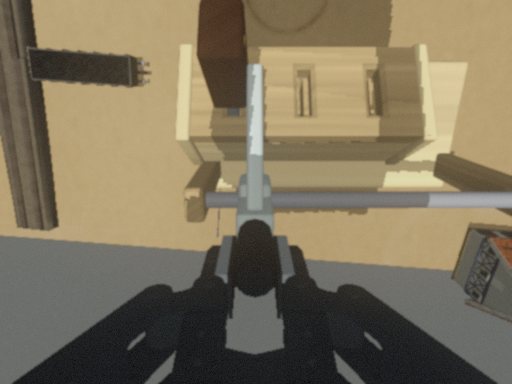

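The arm is firmly against the handle at 12.6 N. I relieve the press by a millimetre, release and retreat.

```bash
python3 -m inch '{"travel":[[0,1,0],[0,1.5,0],[0,1.5,0],[0,1.5,0]],"angular":[[0,0,0],[0,0,0],[0,0,0],[0,0,0]]}'
python3 -m inch '{"travel":[[0,0,0],[0,0,0],[0,0,0],[0,0,0],[0,0,0]],"angular":[[0,0,0],[0,0,0],[0,0,0],[0,0,0],[0,0,0]]}' 0.4
python3 -m inch '{"travel":[[0,0,-20],[0,0,-60],[20,0,-110],[40,0,-150],[60,0,-150],[60,0,-150],[60,0,-150]],"angular":[[0,0,0],[0,0,0],[0,0,0],[0,0,0],[0,0,0],[0,0,0],[0,0,0]]}'
python3 look.py w8; python3 - <<'E'
from h import *
D=np.load("pics/w8.npz");W=cloud(D["K"],D["T"],D["d"])
o=np.array([.5099,.1224,.0949]);c,s=np.cos(np.radians(5.05)),np.sin(np.radians(5.05))
J=(W-o)@np.array([[c,-s,0],[s,c,0],[0,0,1]])   # jig axes, z from mouth
Q=np.stack([J[...,0]*.866+J[...,2]*.5,J[...,1],-J[...,0]*.5+J[...,2]*.866],-1) # face axes
top=(abs(Q[...,0])<.025)&(abs(Q[...,1]+.05)<.025)&(Q[...,2]>.045)&(Q[...,2]<.075)
print("handle top",Q[top].min(0).round(4),Q[top].max(0).round(4),np.median(Q[top],0).round(4))
arm=(abs(Q[...,0])<.03)&(abs(Q[...,1]+.03)<.025)&(Q[...,2]>.019)&(Q[...,2]<.034)&(D["p"].sum(-1)>300)&(D["p"][...,2]>=D["p"][...,0]*.95)
print("arm",arm.sum(),np.percentile(Q[arm],[2,50,98],axis=0).round(4).tolist())
E
```

```text
time: 23.7
tool_pos: [0.5899, 0.0953, 0.1788]
orientation: [-0.045, 0.999, 0.0, -0.0]
wrist_force: [2.7, 3.7, 4.7]
gripper_width: 0.221
finger_force: 24.9
time: 24.32
tool_pos: [0.5896, 0.0951, 0.1785]
orientation: [-0.044, 0.999, -0.0, -0.001]
wrist_force: [0.1, 0.2, 0.3]
gripper_width: 0.599
finger_force: 0.0
time: 25.2
tool_pos: [0.5303, 0.0899, 0.3289]
orientation: [-0.044, 0.999, -0.0, -0.001]
wrist_force: [0.7, -1.1, -0.0]
gripper_width: 0.598
finger_force: 0.0
25.2 [0.5303 0.0899 0.3289] [[-0.996, -0.089, -0.001], [-0.089, 0.996, -0.0], [0.001, -0.0, -1.0]]
handle top [-0.0215 -0.0656  0.045 ] [ 0.0145 -0.0415  0.0621] [-0.0006 -0.0529  0.0598]
arm 211 [[-0.0059, -0.0397, 0.0203], [0.0122, -0.0362, 0.0219], [0.0288, -0.0328, 0.0236]]
```

View pics/w8.png

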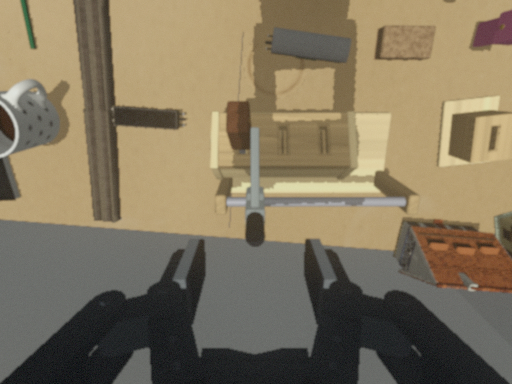

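The handle top at (238,120) is 60 mm out from the face, so the gauge is fully home. The arm's right edge at (251,150) is about 12.5 mm from the handle's middle, so it is touching. The van, sanding block and wagon are undisturbed.

```bash
python3 -c "
from plant import r
print(r.job_done())"
```

```text
the job is handed in; nothing more can be done
None
```

The gauge jammed at 15 mm in the left and middle gaps and went fully home in the right one; I let go of it there, slid the stop's arm up against its handle, and handed the job in at about 25 s with no verdict returned.

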